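# Set the grinding jars in the opening block by weight

## Task

The three closed grinding jars look alike, but one holds a plastic ball, one a steel ball and one a tungsten carbide ball, and only their weight tells which. Feel the weight of each, then press it upright into its hexagonal socket of the opening block, the lightest in the socket with one pin, the middle one in that with two pins and the heaviest in that with three, fully home on the socket's floor and without forcing it; let go of all of them, do not tip a jar over, and leave the dish, the pen and the stopper where they are.

Things in the scene. Friction and masses are not known exactly. Their poses are not given: they have to be found in the camera images.
- jar_a: Closed grinding jar: hexagonal steel body 46 mm across flats, 58 mm tall, with a groove 5 to 19 mm above the foot and the foot's edge bevelled 2 mm; on it a round knurled screw cap 54 mm across, 22 mm tall; 80 mm in all. Inside rolls a 34 mm ball: plastic (jar and ball 245 g), steel (360 g) or tungsten carbide (507 g), each +-12 g. Origin: centre of the underside; z up; x normal to a flat.
- jar_b: Grinding jar exactly like jar_a (its name says nothing of its place or of the ball inside, which change from run to run). Hexagon 46 mm across flats, cap 54 mm across, 80 mm tall. Origin: centre of the underside; z up; x normal to a flat, flats every 60 degrees.
- jar_c: Grinding jar exactly like jar_a (its name says nothing of its place or of the ball inside, which change from run to run). Hexagon 46 mm across flats, cap 54 mm across, 80 mm tall. Origin: centre of the underside; z up; x normal to a flat, flats every 60 degrees.
- block: Opening block, screwed down: milled steel bar 92 mm deep (x), 240 mm long (y), 36 mm tall, a low 26 mm flange at each end, with three hexagonal sockets along y, 80 mm apart, centred 4 mm behind the middle line. Sockets: 48 mm across flats, two flats normal to the block's x, 26 mm deep, 2.5 mm lead-in chamfer. Origin: centre of the underside; z up; x away from the robot at yaw 0.
- sole: Dark steel base plate of the block, 92 x 240 x 10 mm, which closes the sockets below: its top, 10 mm up, is their floor. Over 40 N on it spoils a jar's foot. Fixed to the block; origin at the centre of the underside.
- socket_1 (a point): Centre of the floor of the left socket (seen from the robot; y = +80 mm in the block's frame), marked by one round pin in front of it: the place of the lightest jar (plastic ball). z up. A jar that is home has its underside here.
- socket_2 (a point): Centre of the floor of the middle socket (seen from the robot; y = 0 in the block's frame), marked by two round pins in front of it: the place of the middle jar (steel ball). z up. A jar that is home has its underside here. In every socket two sprung noses (front and back flat) stop the jar 15 mm short of home; pressed past them it snaps down and they spring into its groove.
- socket_3 (a point): Centre of the floor of the right socket (seen from the robot; y = -80 mm in the block's frame), marked by three round pins in front of it: the place of the heaviest jar (carbide ball). z up. A jar that is home has its underside here. In every socket it takes 11 to 18 N, weight included, to press a jar past the noses; in the last 4 mm they draw it down. The floor is hard.
- petri_dish_1: Clear petri dish, 64 mm across and 16 mm tall, not part of the job; origin at the centre of its underside.
- marker_1: White marker pen with a dark cap, 133 mm long and 13 mm thick, lying; not part of the job; origin at the middle of its underside.
- stopper_1: Rubber stopper, 25 mm across and 24 mm tall, not part of the job; origin at the centre of its underside.
Things that resemble listed ones, but are neither listed nor needed, are in the scene too. What is shaped like the jar_a but blue is not meant. Leave any blue look-alike of the jar_c alone.

How it is judged:
At the end, for the whole second after the job is handed in: Each jar stands released, at rest and upright (0.06 rad) in the socket of its weight, centred within 4 mm, underside within 1.5 mm of the floor: lightest in 1, middle in 2, heaviest in 3, told by its resting load (light: sole below 2.85 N; middle: 2.4-3.95, block over 3.25; heavy: 3.7-6.5, 4.65) (((horizontal distance between jar_a and socket_1 below 0.004 m and z of jar_a in the frame of socket_1 below 0.0015 m and contact force between jar_a and sole between 1.5 and 2.85 N) or (horizontal distance between jar_a and socket_2 below 0.004 m and z of jar_a in the frame of socket_2 below 0.0015 m and contact force between jar_a and block above 3.25 N and contact force between jar_a and sole between 2.4 and 3.95 N) or (horizontal distance between jar_a and socket_3 below 0.004 m and z of jar_a in the frame of socket_3 below 0.0015 m and contact force between jar_a and block above 4.65 N and contact force between jar_a and sole between 3.7 and 6.5 N)) and angle between each of jar_a, jar_b, jar_c's own z axis and vertical below 0.06 rad and linear speed of each of jar_a, jar_b, jar_c below 0.02 m/s and ((horizontal distance between jar_b and socket_1 below 0.004 m and z of jar_b in the frame of socket_1 below 0.0015 m and contact force between jar_b and sole between 1.5 and 2.85 N) or (horizontal distance between jar_b and socket_2 below 0.004 m and z of jar_b in the frame of socket_2 below 0.0015 m and contact force between jar_b and block above 3.25 N and contact force between jar_b and sole between 2.4 and 3.95 N) or (horizontal distance between jar_b and socket_3 below 0.004 m and z of jar_b in the frame of socket_3 below 0.0015 m and contact force between jar_b and block above 4.65 N and contact force between jar_b and sole between 3.7 and 6.5 N)) and ((horizontal distance between jar_c and socket_1 below 0.004 m and z of jar_c in the frame of socket_1 below 0.0015 m and contact force between jar_c and sole between 1.5 and 2.85 N) or (horizontal distance between jar_c and socket_2 below 0.004 m and z of jar_c in the frame of socket_2 below 0.0015 m and contact force between jar_c and block above 3.25 N and contact force between jar_c and sole between 2.4 and 3.95 N) or (horizontal distance between jar_c and socket_3 below 0.004 m and z of jar_c in the frame of socket_3 below 0.0015 m and contact force between jar_c and block above 4.65 N and contact force between jar_c and sole between 3.7 and 6.5 N))); the robot touches nothing.
It fails at once if a jar is rammed on the floor of a socket with more than 40 N (contact force between any of jar_a, jar_b, jar_c and sole above 40 N).
It fails at once if a jar is forced into or against the block: their contacts add up to more than 80 N (contact force between any of jar_a, jar_b, jar_c and block above 80 N).
It fails at once if a jar is tipped by more than 0.6 rad (angle between any of jar_a, jar_b, jar_c's own z axis and vertical above 0.6 rad).
It fails at once if the dish, pen or stopper is moved by more than 20 mm (distance of any of petri_dish_1, marker_1, stopper_1 from where it was at the start of the episode above 0.02 m).
It also fails if it takes over 72 s, if anything falls off the work surface, if the arm or the gripper's body presses on something with over 40 N, if the wrist force passes 120 N, or if a joint passes its speed limit or range.

## Robot

A 6-joint arm with a two-finger parallel gripper is mounted at the origin on a cart in front of the work surface, level with it; the furniture and walls round the work are solid. World frame = base frame: x ahead of the robot, y to its left, z up, the work surface at z = 0. Lengths are in m, angles in rad, forces in N, time in s.
With the tool pointing down it reaches from about 0.35 to 0.775 m from the base axis. Payload 5.5 kg.
Tool frame: the origin (TCP) lies where the fingers leave the gripper's body, on its centre line; the fingertips stand env.tip_reach ahead of it and the grasp point (between the pads) lies 54 mm ahead of it (env.tip_reach is the distance from the TCP to the fingertips, in m); z points along the fingers, y is the line along which they close (so a half turn about z gives the same grasp; the last joint's range is limited). The gripper opens to 85 mm and grips with 20 to 120 N. Pads are 22 mm wide; open, the fingers measure 114 mm over their backs; the gripper's body (76 mm by 85 mm) begins 54 mm behind the grasp point. The pads swing forward as they close: fully open they stand 13 mm farther back than shut.
Start: joints at [-1.274, 0.313, 0.046, 1.304, 0, 1.431], TCP at [0.243, -0.521, 0.304] pointing down, gripper open.
Joint ranges: [-2.76, 2.76], [-0.86, 1.69], [-1.03, 1.26], [-2.2, 2.34], [-1.47, 1.5], [-3.14, 3.14]. Speed limits (rad/s): [2.57, 2.57, 3.14, 3.14, 3.14, 3.14].

## Interface

Orientations are given as a unit quaternion [w, x, y, z].
In Python, from workcell import status, optics, hand_in, env gives the robot as it stands.
- The arm moves only by the shell command python3 -m handwheel 'ROWS' [FORCE]. ROWS is a JSON object whose one key "deltas" holds a list of rows, each a list of 5 numbers: the opening, from -1 (shut) to 1 (fully open), then the shift along the tool's x, y, z in units of 40 mm (1.0 is 40 mm), then the turn about the tool's z in units of 10 degrees (1.0 is 10 degrees). In form: {"deltas": [[jaw, x, y, z, roll], ...]}. A call has 1 to 20 rows; each row shifts and turns the commanded pose from where the row before left it, along the tool's axes as they then stand; what a row does not reach is not made up. A row lasts 1/8 s, in which the tool goes at most 62.5 mm and 10.7 degrees, less where a joint would pass 70% of its speed; a pose out of reach is approached as far as the arm can. A call is refused whole if a number of a shift passes 1 or a number of a turn 1, either way. A call with a gripper value outside its range is refused whole. The fingers move at their own pace and stop on an object; FORCE is the grip in N (left out, the last holds). Time passes only in rows, so rows that do not move let the fingers close. It gives the time, the measured TCP pose, the force, the opening and the grip force at its end, in the units of the state.
- status.get_state(): the state, without advancing time (a new reading comes with each control period).
- optics.read_camera(name): name is "scene" or "top" or "wrist"; returns a dict with "frame" (400x640x3 uint8, red, green, blue), "depth" (400x640 float32, m along the optical axis (not along the pixel's ray), 0 where there is no reading), "vfov" (degrees; the focal length in pixels is half the picture's height over the tangent of half this angle, whatever the lens; pixels are square), "cx", "cy" (the principal point, pixels), "origin" and "attitude" of the camera in the world. Camera axes: x right, y down, z forward; pixel columns grow to the right and rows downward; lengths in m; the calibration is good to about 2 mm. A picture is of the moment at which its call begins.
- hand_in(): hands the job in; it is judged then, once.
The state is a dict: "clock": time; "joint_pos": joint angles; "qvel": joint speeds; "tau": joint torques, N m; "tcp_pos": TCP position; "orientation": TCP orientation; "wrist_force": force on the tool from outside, world axes, zero at the start; "ft_torque": the same for the moment, N m; "finger_gap": finger opening in m; "grip_force": force on a finger pad.
Only numpy, scipy, OpenCV 4.12 (cv2) and the standard library are available. Lean on these libraries where they do the work, as an engineer would, in place of code of your own. Each camera call takes 0.05 s, during which the arm holds its last target. There are 200 camera calls.

## Working session

There is one attempt and no reset: what is moved stays moved. The work goes in short steps, Python scripts to look and compute and a shell command to move; the robot and the scene stay as the last step left them, time stands still between calls to the robot, and variables do not carry over. Pictures are saved under pics/ and viewed, at most 10 in all, crops included, and the job is handed in when it is done.

```bash
ls; mkdir -p pics
cat > h.py <<'E'
import numpy as np, cv2
from workcell import status, optics, env
from scipy.spatial.transform import Rotation as R
def cam(n):
    c=optics.read_camera(n); d=c["depth"].astype(float); f=200/np.tan(np.radians(c["vfov"])/2)
    v,u=np.mgrid[:400,:640]
    P=np.stack([(u-c["cx"])/f*d,(v-c["cy"])/f*d,d],-1)
    a=np.array(c["attitude"]); 
    M=a if a.shape==(3,3) else R.from_quat(a[[1,2,3,0]]).as_matrix()
    W=P@M.T+np.array(c["origin"]); W[d==0]=np.nan
    return c,W
def save(n,im,s=1):
    cv2.imwrite("pics/"+n,cv2.resize(im[...,::-1],None,fx=s,fy=s,interpolation=cv2.INTER_CUBIC))
E
python3 - <<'E'
from h import *
s=status.get_state();print(s); print(env.tip_reach)
for n in("top","scene"):
    c,W=cam(n);print(n,c["vfov"],c["cx"],c["cy"],c["origin"],c["attitude"]);save(n+"0.png",c["frame"],1.25)
    np.save(n+"W.npy",W);np.save(n+"F.npy",c["frame"])
E
```

```text
pics
{'clock': 0.0, 'joint_pos': array([-1.27359374e+00,  3.13970516e-01,  4.49621335e-02,  1.30358830e+00,
        1.16084587e-05,  1.43119169e+00]), 'qvel': array([-3.59000987e-04, -6.97944158e-04, -9.63045145e-04, -6.01750820e-04,
       -2.15199390e-03,  7.26763997e-05]), 'tau': array([-7.26946637e-04, -4.80623460e+01,  2.98536783e+01,  1.93776452e-02,
       -3.94509525e-04,  2.01786065e-05]), 'tcp_pos': array([ 0.24313059, -0.52064451,  0.30301886]), 'orientation': array([-8.97839135e-04,  9.76244191e-01,  2.16671339e-01, -6.50733080e-05]), 'wrist_force': array([-0.15501972, -0.35538642, -0.21417246]), 'ft_torque': array([ 0.00960812,  0.02077295, -0.01044352]), 'grip_force': 0.0, 'finger_gap': 0.08520231794241732}
0.0726
top 43.768893372032 327.19190294815314 206.15461744637955 [ 0.29596445 -0.02479224  1.27940132] [-0.05333654  0.71435245 -0.69391064  0.07310142]
scene 47.860812534970215 320.81810623381085 198.8886640343501 [ 0.91846568 -0.84946507  0.72577017] [-0.44077715  0.86584374  0.21314004 -0.10296333]
```

View pics/top0.png

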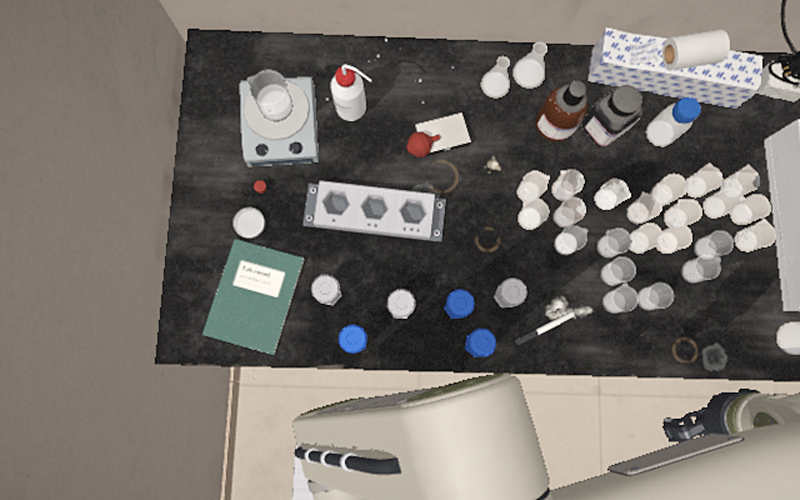

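View pics/scene0.png

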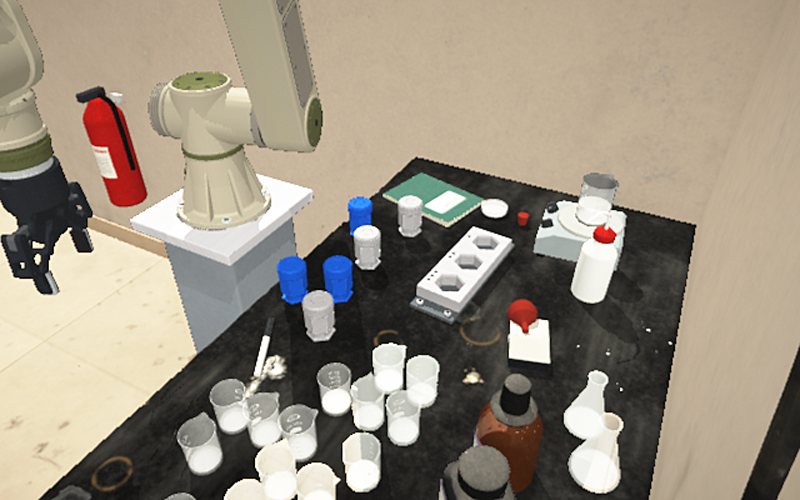

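The top view (800x500) shows silver jars at (326,290), (401,304) and (511,292). The blue look-alikes are at (352,339), (460,304) and (481,343). The block is at (375,210), the dish at (249,223), the pen at (550,325) and the red stopper at (260,186). Candidates for "jar" are therefore three silver (wanted) and three blue (not wanted). The scene view agrees, with silver at (410,215), (367,247) and (319,315).

```bash
cat > m.py <<'E'
from h import *
from scipy.optimize import least_squares
W=np.load("topW.npy");F=np.load("topF.npy");S=np.load("sceneW.npy");SF=np.load("sceneF.npy")
def blue(F): return (F[...,2].astype(int)-F[...,0])>60
jars={}
for n,(u,v) in dict(L=(326,290),M=(401,304),R=(511,292)).items():
    u=int(u/1.25);v=int(v/1.25); w=W[v-20:v+20,u-20:u+20].reshape(-1,3); fr=blue(F[v-20:v+20,u-20:u+20]).ravel()
    t=w[(w[:,2]>0.07)&(w[:,2]<.09)&~fr]; c0=np.median(t,0); t=t[np.hypot(*(t[:,:2]-c0[:2]).T)<.035]
    (cx,cy),r=cv2.minEnclosingCircle(t[:,:2].astype(np.float32))
    # scene cap points
    s=S.reshape(-1,3); k=(np.hypot(s[:,0]-cx,s[:,1]-cy)<.036)&~blue(SF).ravel()
    cap=s[k&(s[:,2]>.062)&(s[:,2]<.076)]
    top=s[k&(s[:,2]>.0775)&(s[:,2]<.09)]
    f=least_squares(lambda p:np.hypot(cap[:,0]-p[0],cap[:,1]-p[1])-.027,[cx,cy],loss="soft_l1",f_scale=.001)
    c=f.x
    b=s[k&(s[:,2]>.022)&(s[:,2]<.054)]
    def hx(p):
        a=np.arctan2(b[:,1]-p[1],b[:,0]-p[0])-p[2]; a=(a+np.pi/6)%(np.pi/3)-np.pi/6
        return np.hypot(b[:,0]-p[0],b[:,1]-p[1])*np.cos(a)-.023
    best=min((least_squares(hx,[*c,y],loss="soft_l1",f_scale=.001) for y in np.radians(range(-30,30,10))),key=lambda q:q.cost)
    y=(np.degrees(best.x[2])+30)%60-30
    print(n,"top centroid",t[:,:2].mean(0).round(4),"circ",round(cx,4),round(cy,4),round(r,4),"topz",c0[2].round(4),"| scene cap",c.round(4),len(cap),"hex",best.x[:2].round(4),y.round(2),len(b),"rms",np.sqrt(np.mean(best.fun**2)).round(4), "scene topz",np.median(top[:,2]).round(4))
# block top
for nm,A,FF in(("top",W,F),("scene",S,SF)):
    p=A.reshape(-1,3); k=(p[:,2]>.031)&(p[:,2]<.042)&(abs(p[:,0]-.47)<.15)&(abs(p[:,1]-.05)<.2)
    q=p[k]; print(nm,q.mean(0).round(4),len(q)); m=(((A[...,2]>.031)&(A[...,2]<.042)&(abs(A[...,0]-q[:,0].mean())<.13)&(abs(A[...,1]-q[:,1].mean())<.17)))
    n,l,st,ct=cv2.connectedComponentsWithStats(m.astype(np.uint8)); j=1+np.argmax(st[1:,4]); q=A[l==j]
    rect=cv2.minAreaRect(q[:,:2].astype(np.float32)*1000); print(st[j],rect,np.median(q[:,2]))
E
python3 m.py
python3 - <<'E'
from h import *
W=np.load("topW.npy")
for u,v in((330,203),(375,207),(413,212),(249,223),(260,186),(540,328),(340,185),(434,240)):print(u,v,W[int(v/1.25),int(u/1.25)].round(3))
F=np.load("topF.npy");S=np.load("sceneF.npy")
a=cv2.resize(F[130:200,235:365],(780,420),interpolation=cv2.INTER_CUBIC)
cv2.imwrite("pics/crop1.png",a[...,::-1])
b=cv2.resize(S[145:285,215:375],(686,600),interpolation=cv2.INTER_CUBIC)
cv2.imwrite("pics/crop2.png",b[...,::-1])
E
```

```text
L top centroid [0.4482 0.1049] circ 0.4486 0.1053 0.0273 topz 0.0777 | scene cap [0.4504 0.108 ] 98 hex [0.4507 0.107 ] -10.97 181 rms 0.0016 scene topz 0.0793
M top centroid [ 0.4245 -0.0429] circ 0.4246 -0.043 0.027 topz 0.0779 | scene cap [ 0.4259 -0.0405] 107 hex [ 0.4267 -0.0413] -0.1 201 rms 0.0014 scene topz 0.0792
R top centroid [ 0.4528 -0.2605] circ 0.4529 -0.262 0.0274 topz 0.0778 | scene cap [ 0.4545 -0.2587] 138 hex [ 0.4552 -0.2595] 7.25 256 rms 0.0011 scene topz 0.0793
top [0.5924 0.0157 0.0348] 1127
[ 251  145   97   45 2129] ((621.9284057617188, 17.629920959472656), (240.3215789794922, 92.90823364257812), 85.07431030273438) 0.034563398476895824
scene [0.5617 0.0063 0.0357] 1000
[ 333  181   76   62 1651] ((624.4287109375, 18.388954162597656), (243.31570434570312, 93.29803466796875), 85.36554718017578) 0.03543663887476556
330 203 [0.638 0.111 0.011]
375 207 [0.635 0.017 0.007]
413 212 [ 0.625 -0.062  0.012]
249 223 [0.59  0.277 0.012]
260 186 [0.668 0.257 0.022]
540 328 [ 0.39  -0.33   0.007]
340 185 [0.671 0.09  0.032]
434 240 [ 0.567 -0.109  0.003]
```

View pics/crop2.png

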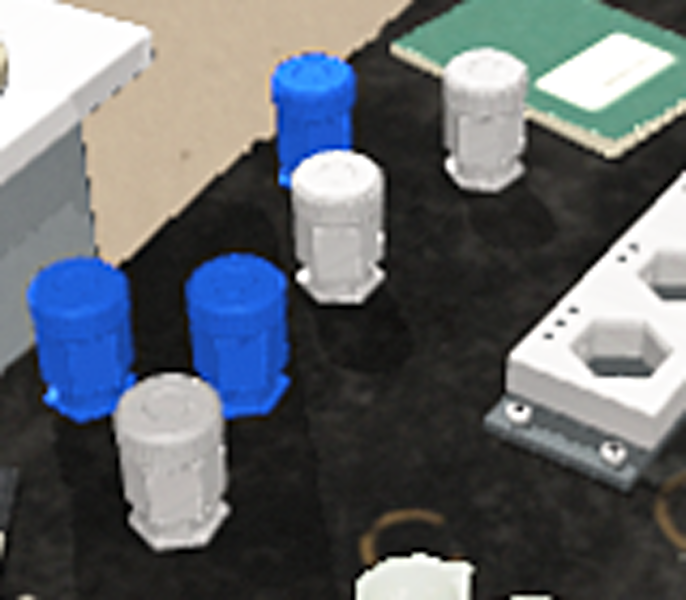

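The crop confirms three silver jars, at (170,460), (340,225) and (485,120), with the blue ones separate. The block's pins also match. Heights and cap radius (27 mm) fit the description. Next I move above the right jar and measure from close up.

```bash
python3 -m handwheel '{"deltas":[[1,0.94,-0.46,0,0],[1,0.94,-0.46,0,0],[1,0.94,-0.46,0,0],[1,0.94,-0.46,0,0],[1,0.94,-0.46,0,0],[1,0.94,-0.46,0,0],[1,0.94,-0.46,0,0],[1,0.94,-0.46,0,0],[1,0,0,0.2,-1],[1,0,0,0.2,-1],[1,0,0,0.2,-1],[1,0,0,0.2,-1],[1,0,0,0.2,-1],[1,0,0,0.2,-1],[1,0,0,0.2,-1],[1,0,0,0,-0.22],[1,0,0,0,0]]}' 60
cat > w.py <<'E'
from h import *
c,W=cam("wrist"); s=status.get_state(); o=s["orientation"]
r=R.from_quat(o[[1,2,3,0]]).as_matrix(); print("tcp",s["tcp_pos"].round(4),"tooly deg",np.degrees(np.arctan2(r[1,1],r[0,1])).round(2),"toolz",r[:,2].round(4),"F",s["wrist_force"].round(2))
B=(c["frame"][...,2].astype(int)-c["frame"][...,0])>60
m=((abs(W[...,2]-.079)<.006)&~B).astype(np.uint8)
n,l,st,ct=cv2.connectedComponentsWithStats(m)
for i in range(1,n):
    if st[i,4]>300:
        q=W[l==i]; (x,y),rad=cv2.minEnclosingCircle(q[:,:2].astype(np.float32)); print("cap",round(x,4),round(y,4),round(rad,4),np.median(q[:,2]).round(4),st[i])
np.save("wW.npy",W);np.save("wF.npy",c["frame"])
E
python3 w.py; python3 -c "
from h import *;save('w1.png',np.load('wF.npy'))"
```

```text
clock: 2.22
tcp_pos: [0.4533, -0.2602, 0.2474]
orientation: [-0.0, 0.661, 0.75, -0.0]
wrist_force: [-0.0, -0.7, -0.2]
finger_gap: 0.0854
grip_force: 0.0
tcp [ 0.4534 -0.2603  0.2476] tooly deg 7.18 toolz [-5.e-04  4.e-04 -1.e+00] F [ 0.55 -0.61 -0.56]
cap 0.4557 -0.2588 0.0274 0.079 [ 288  162   74   73 4062]
```

View pics/w1.png

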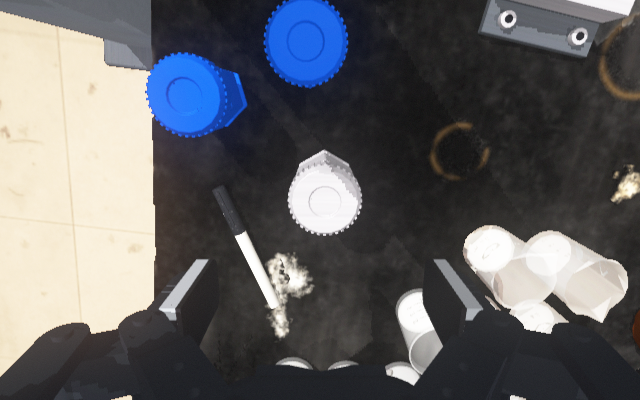

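The wrist view shows the silver jar at (324,200), with its flat aligned to the fingers. The pen at (245,245) and the beakers lie outside the finger path. The wrist and scene cameras agree to about 1 mm, so I'm using those and going in to grasp.

```bash
python3 -m handwheel '{"deltas":[[1,0.03,0.05,0.5,0],[1,0,0,0.9,0],[1,0,0,0.9,0],[1,0,0,0.7,0],[1,0,0,0.29,0],[1,0,0,0,0],[0.2,0,0,0,0],[-0.2,0,0,0,0],[-0.5,0,0,0,0],[-0.5,0,0,0,0],[-0.5,0,0,0,0]]}' 60; python3 -m handwheel '{"deltas":[[-0.5,0,0,-0.3,0],[-0.5,0,0,-0.6,0],[-0.5,0,0,-0.3,0],[-0.5,0,0,0,0],[-0.5,0,0,0,0]]}'
python3 - <<'E'
from h import *
f=[]
for i in range(6):
    optics.read_camera("wrist"); s=status.get_state(); f.append(s["wrist_force"])
f=np.array(f);print(f.mean(0).round(3),f.std(0).round(3),s["ft_torque"].round(3),s["tcp_pos"],s["finger_gap"])
E
```

```text
clock: 3.65
tcp_pos: [0.456, -0.2596, 0.1179]
orientation: [0.001, 0.661, 0.75, -0.0]
wrist_force: [-0.7, -0.8, 6.7]
finger_gap: 0.0527
grip_force: 62.4
clock: 4.28
tcp_pos: [0.4549, -0.2586, 0.1636]
orientation: [-0.001, 0.661, 0.75, -0.0]
wrist_force: [-0.1, 0.8, -4.9]
finger_gap: 0.0526
grip_force: 63.9
[ 0.045  0.346 -5.259] [0.319 0.489 0.63 ] [ 0.056 -0.03  -0.001] [ 0.45516196 -0.25883436  0.16378876] 0.05262203582002086
```

Net load is about 4.9 N (~0.5 kg), so this is the heaviest jar and goes in socket 3. I'll carry it toward the block and look for the sockets with the wrist camera.

```bash
python3 -m handwheel '{"deltas":[[-0.5,0.24,0.86,-0.5,0],[-0.5,0.24,0.86,-0.5,0],[-0.5,0.24,0.86,-0.5,0],[-0.5,0.24,0.86,-0.5,0],[-0.5,0.24,0.86,0,0],[-0.5,0,0,0,0.6],[-0.5,0,0,0,0.6],[-0.5,0,0,0,0],[-0.5,0,0,0,0]]}'
cat > b.py <<'E'
from h import *
import sys
def sock(n):
    c,W=cam(n); Z=W[...,2]
    m=(Z>.031)&(Z<.041)&(abs(W[...,0]-.624)<.08)&(abs(W[...,1]-.018)<.16)
    k,l,st,ct=cv2.connectedComponentsWithStats(m.astype(np.uint8)); j=1+np.argmax(st[1:,4]); m=(l==j)
    q=W[m]; A=np.c_[q[:,:2],np.ones(len(q))]; pl=np.linalg.lstsq(A,q[:,2],rcond=None)[0]
    rect=cv2.minAreaRect(q[:,:2].astype(np.float32)*1000); print(n,"top z",np.median(q[:,2]).round(4),"rect",np.round(rect[0],1),np.round(rect[1],1),round(rect[2],2))
    cs,h=cv2.findContours(m.astype(np.uint8),cv2.RETR_CCOMP,cv2.CHAIN_APPROX_NONE)
    f=200/np.tan(np.radians(c["vfov"])/2); a=np.array(c["attitude"]); M=a if a.shape==(3,3) else R.from_quat(a[[1,2,3,0]]).as_matrix()
    z0=np.median(q[:,2])
    for t,hh in zip(cs,h[0]):
        if hh[3]>=0 and cv2.contourArea(t)>200:
            t=t[:,0,:].astype(float); d=np.c_[(t[:,0]-c["cx"])/f,(t[:,1]-c["cy"])/f,np.ones(len(t))]@M.T
            p=(np.array(c["origin"])+d*((z0-c["origin"][2])/d[:,2])[:,None])[:,:2]
            mo=cv2.moments((p*1e4).astype(np.float32).reshape(-1,1,2)); cc=np.array([mo["m10"],mo["m01"]])/mo["m00"]/1e4
            r=cv2.minEnclosingCircle(p.astype(np.float32))
            print("  hole",cc.round(4),"area mm2",round(mo["m00"]/100,0),"circ",np.round(r[0],4),round(r[1],4))
    return c
if __name__=="__main__":
    for n in sys.argv[1:]: c=sock(n)
    if "wrist" in sys.argv: save("w2.png",c["frame"])
    s=status.get_state(); r=R.from_quat(s["orientation"][[1,2,3,0]]).as_matrix();print(s["tcp_pos"].round(4),np.degrees(np.arctan2(r[1,1],r[0,1])).round(2),s["wrist_force"].round(2))
E
python3 b.py top scene wrist
```

```text
clock: 5.7
tcp_pos: [0.6198, -0.1898, 0.244]
orientation: [-0.0, 0.735, 0.678, -0.0]
wrist_force: [0.3, -0.5, -4.8]
finger_gap: 0.0526
grip_force: 65.7
top top z 0.0345 rect [622.   20.9] [233.9  93.6] 85.07
  hole [0.6252 0.0164] area mm2 2356.0 circ [0.6248 0.016 ] 0.0311
  hole [0.6319 0.0964] area mm2 2328.0 circ [0.6316 0.096 ] 0.0307
scene top z 0.0355 rect [625.6  19. ] [245.6  91.9] 85.47
  hole [0.629  0.0154] area mm2 2151.0 circ [0.6291 0.0158] 0.0296
wrist top z 0.0354 rect [616.3 -74.8] [49.4 92.3] 85.05
[ 0.6199 -0.1898  0.2443] -4.74 [-0.68 -0.14 -4.99]
```

View pics/w2.png

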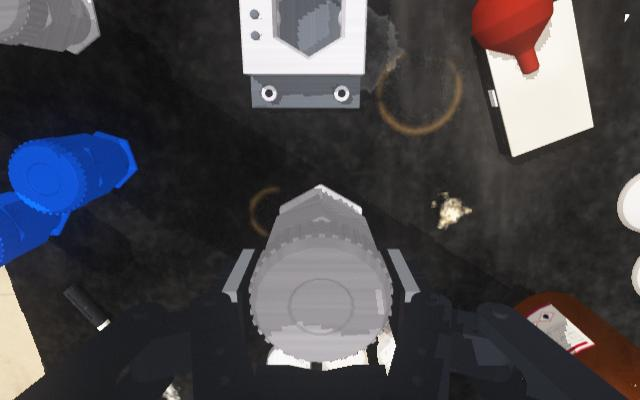

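The carried jar's corner at (321,185) and the socket corner at (308,57) both lie along the image vertical, so the yaw matches. I'll move closer to measure socket 3.

```bash
python3 -m handwheel '{"deltas":[[-0.5,0.8,-0.12,0,0],[-0.5,0.8,-0.11,0,0],[-0.5,0,0,0,0],[-0.5,0,0,0,0]]}'
python3 b.py wrist
```

```text
clock: 6.35
tcp_pos: [0.6163, -0.1254, 0.2445]
orientation: [0.0, 0.736, 0.677, -0.0]
wrist_force: [0.0, 0.5, -4.6]
finger_gap: 0.0525
grip_force: 66.0
wrist top z 0.0354 rect [619.1 -42.9] [113.6  92.4] 85.14
  hole [ 0.6217 -0.0598] area mm2 2014.0 circ [ 0.6216 -0.06  ] 0.0279
[ 0.6163 -0.1257  0.2445] -4.78 [ 0.98 -0.52 -5.3 ]
```

```bash
python3 -m handwheel '{"deltas":[[-0.5,0.8,0,0,0],[-0.5,0.83,0,0,0],[-0.5,0,0,0.6,0],[-0.5,0,0,0.9,0],[-0.5,0,0,0.5,0],[-0.5,0,0,0.1,0],[-0.5,0,0,0,0],[-0.5,0,0,0,0]]}';python3 -m handwheel '{"deltas":[[-0.5,0,0,0.1,0],[-0.5,0,0,0.05,0],[-0.5,0,0,0,0]]}';python3 -m handwheel '{"deltas":[[-0.5,0,0,0.05,0],[-0.5,0,0,0,0]]}'
```

```text
clock: 7.4
tcp_pos: [0.6225, -0.0607, 0.1617]
orientation: [0.001, 0.736, 0.677, 0.001]
wrist_force: [-0.1, -0.6, -6.3]
finger_gap: 0.0527
grip_force: 66.3
clock: 7.78
tcp_pos: [0.6214, -0.0601, 0.1541]
orientation: [-0.0, 0.736, 0.677, -0.0]
wrist_force: [-0.1, -0.8, -5.6]
finger_gap: 0.0526
grip_force: 66.3
clock: 8.02
tcp_pos: [0.6214, -0.0602, 0.1521]
orientation: [-0.0, 0.736, 0.677, -0.0]
wrist_force: [0.4, -0.5, -5.5]
finger_gap: 0.0526
grip_force: 66.3
```

```bash
for i in 1; do python3 -m handwheel '{"deltas":[[-0.5,0,0,0.06,0],[-0.5,0,0,0.04,0],[-0.5,0,0,0,0]]}';done; python3 -m handwheel '{"deltas":[[-0.5,0,0,0.05,0],[-0.5,0,0,0.05,0],[-0.5,0,0,0,0]]}'
```

```text
clock: 8.4
tcp_pos: [0.6214, -0.0602, 0.148]
orientation: [-0.0, 0.736, 0.677, -0.0]
wrist_force: [0.5, 0.2, -5.5]
finger_gap: 0.0527
grip_force: 66.3
clock: 8.78
tcp_pos: [0.6214, -0.0602, 0.144]
orientation: [-0.0, 0.736, 0.677, -0.0]
wrist_force: [0.2, 0.6, -5.0]
finger_gap: 0.0525
grip_force: 66.3
```

In freely, with no lateral force. Next come the noses, in small steps.

```bash
python3 -m handwheel '{"deltas":[[-0.5,0,0,0.05,0],[-0.5,0,0,0,0]]}'; python3 -m handwheel '{"deltas":[[-0.5,0,0,0.05,0],[-0.5,0,0,0,0]]}'; python3 -m handwheel '{"deltas":[[-0.5,0,0,0.05,0],[-0.5,0,0,0,0]]}';python3 -m handwheel '{"deltas":[[-0.5,0,0,0.03,0],[-0.5,0,0,0,0]]}'
```

```text
clock: 9.02
tcp_pos: [0.6218, -0.0603, 0.1423]
orientation: [0.0, 0.736, 0.677, 0.0]
wrist_force: [0.1, 0.4, -5.0]
finger_gap: 0.0526
grip_force: 66.3
clock: 9.28
tcp_pos: [0.6219, -0.0603, 0.141]
orientation: [0.001, 0.736, 0.677, 0.0]
wrist_force: [-0.8, 0.5, 1.0]
finger_gap: 0.0524
grip_force: 66.9
clock: 9.52
tcp_pos: [0.6221, -0.0603, 0.1393]
orientation: [0.001, 0.736, 0.677, 0.0]
wrist_force: [-0.1, -0.9, 3.1]
finger_gap: 0.0523
grip_force: 67.3
clock: 9.78
tcp_pos: [0.622, -0.0603, 0.1376]
orientation: [0.001, 0.736, 0.677, 0.0]
wrist_force: [-0.7, 0.5, 3.0]
finger_gap: 0.0525
grip_force: 67.1
```

```bash
python3 -m handwheel '{"deltas":[[-0.5,0,0,0.05,0],[-0.5,0,0,0,0]]}'; python3 -m handwheel '{"deltas":[[-0.5,0,0,0.05,0],[-0.5,0,0,0,0]]}'; python3 -m handwheel '{"deltas":[[-0.5,0,0,0.05,0],[-0.5,0,0,0,0]]}';python3 -m handwheel '{"deltas":[[-0.5,0,0,0.03,0],[-0.5,0,0,0,0]]}'
```

```text
clock: 10.02
tcp_pos: [0.6214, -0.0603, 0.134]
orientation: [-0.0, 0.736, 0.677, -0.0]
wrist_force: [2.3, -1.2, -4.8]
finger_gap: 0.0529
grip_force: 66.3
clock: 10.28
tcp_pos: [0.6217, -0.0602, 0.1319]
orientation: [-0.0, 0.736, 0.677, -0.0]
wrist_force: [3.9, -0.9, -9.3]
finger_gap: 0.0528
grip_force: 65.9
clock: 10.52
tcp_pos: [0.6214, -0.0602, 0.1304]
orientation: [-0.0, 0.736, 0.677, -0.0]
wrist_force: [4.1, -0.7, -9.1]
finger_gap: 0.0522
grip_force: 65.9
clock: 10.78
tcp_pos: [0.6212, -0.0602, 0.1297]
orientation: [-0.0, 0.736, 0.677, -0.0]
wrist_force: [2.3, -1.1, -7.1]
finger_gap: 0.0526
grip_force: 66.2
```

```bash
python3 -m handwheel '{"deltas":[[-0.5,0,0,0.03,0],[-0.5,0,0,0,0]]}'; python3 -m handwheel '{"deltas":[[-0.5,0,0,0.03,0],[-0.5,0,0,0,0]]}'; python3 -m handwheel '{"deltas":[[-0.5,0,0,0.02,0],[-0.5,0,0,0,0]]}'
```

```text
clock: 11.02
tcp_pos: [0.6212, -0.0602, 0.1287]
orientation: [-0.0, 0.736, 0.677, -0.0]
wrist_force: [1.4, -0.3, -4.3]
finger_gap: 0.0526
grip_force: 66.3
clock: 11.28
tcp_pos: [0.6213, -0.0602, 0.128]
orientation: [-0.0, 0.736, 0.677, -0.0]
wrist_force: [-2.1, -0.0, 1.3]
finger_gap: 0.0526
grip_force: 66.7
clock: 11.52
tcp_pos: [0.6212, -0.0602, 0.128]
orientation: [0.0, 0.736, 0.677, -0.0]
wrist_force: [-4.6, 0.2, 6.1]
finger_gap: 0.0527
grip_force: 67.4
```

```bash
python3 -m handwheel '{"deltas":[[0.2,0,0,0,0],[1,0,0,0,0],[1,0,0,0,0],[1,0,0,0,0],[1,0,0,-0.5,0],[1,0,0,-0.9,0],[1,0,0,-0.9,0],[1,0.06,-0.82,0,0],[1,0,-0.82,0,0],[1,0,-0.82,0,0],[1,0,-0.82,0,0],[1,0,-0.82,0,0],[1,0,-0.82,0,-0.47],[1,0,0,0,0],[1,0,0,0,0]]}'; python3 w.py
```

```text
clock: 13.4
tcp_pos: [0.4265, -0.0417, 0.2191]
orientation: [0.001, 0.708, 0.706, 0.0]
wrist_force: [-0.4, 0.0, -0.1]
finger_gap: 0.0856
grip_force: 0.0
tcp [ 0.4268 -0.0417  0.219 ] tooly deg -0.1 toolz [ 1.7e-03 -5.0e-04 -1.0e+00] F [ 0.17 -0.86  0.38]
cap 0.4272 -0.0403 0.0273 0.079 [ 280  170   84   81 5069]
cap 0.617 -0.058 0.0267 0.0794 [ 570  198   70   76 1243]
```

```bash
python3 -m handwheel '{"deltas":[[1,0.03,0,0.5,0],[1,0,0,0.9,0],[1,0,0,0.8,0],[1,0,0,0.37,0],[1,0,0,0,0],[0.2,0,0,0,0],[-0.2,0,0,0,0],[-0.5,0,0,0,0],[-0.5,0,0,0,0],[-0.5,0,0,0,0]]}' 60; python3 -m handwheel '{"deltas":[[-0.5,0,0,-0.3,0],[-0.5,0,0,-0.8,0],[-0.5,0,0,-0.8,0],[-0.5,0,0,0,0],[-0.5,0,0,0,0]]}'
cat > f.py <<'E'
from h import *
f=[]
for i in range(10):
    optics.read_camera("wrist"); s=status.get_state(); f.append(s["wrist_force"])
f=np.array(f);print(f.mean(0).round(3),f.std(0).round(3),s["tcp_pos"].round(4))
E
python3 f.py
```

```text
clock: 14.7
tcp_pos: [0.4266, -0.0405, 0.117]
orientation: [0.001, 0.708, 0.707, 0.001]
wrist_force: [0.4, 0.0, 6.4]
finger_gap: 0.0526
grip_force: 62.3
clock: 15.32
tcp_pos: [0.4251, -0.0401, 0.1914]
orientation: [-0.0, 0.708, 0.707, -0.0]
wrist_force: [-0.4, -0.1, -3.0]
finger_gap: 0.0529
grip_force: 63.6
[ 0.222  0.123 -2.676] [0.335 0.448 0.398] [ 0.4256 -0.0402  0.1917]
```

```bash
python3 -m handwheel '{"deltas":[[-0.5,0.58,0.87,0,0],[-0.5,0.58,0.87,0,0],[-0.5,0.58,0.87,0,0],[-0.5,0.58,0.87,0,0],[-0.5,0.58,0.87,0,0],[-0.5,0.58,0.87,0,0],[-0.5,0,0,0,0.48],[-0.5,0,0,0,0],[-0.5,0,0,0,0],[-0.5,0,0,0,0]]}';python3 f.py; python3 w.py
```

```text
clock: 17.08
tcp_pos: [0.6343, 0.0983, 0.1921]
orientation: [0.0, 0.736, 0.676, -0.0]
wrist_force: [0.7, 0.5, -2.9]
finger_gap: 0.0525
grip_force: 64.2
[ 0.072  0.066 -2.468] [0.415 0.417 0.304] [0.6346 0.0987 0.1919]
tcp [0.6346 0.0987 0.1919] tooly deg -4.87 toolz [-0.e+00 -1.e-04 -1.e+00] F [ 0.46  0.26 -3.32]
cap 0.78 0.1838 0.033 0.0765 [ 551    0   89   88 5456]
cap 0.7369 0.1849 0.0114 0.0753 [494  27  40  48 940]
cap 0.6363 0.1107 0.0229 0.0793 [281 185  83  32 695]
cap 0.4525 0.1079 0.0277 0.0787 [   0  195   55   87 3594]
```

About 2.5 N (~0.25 kg), so this is the light jar for socket 1. Lowering it now.

```bash
python3 -m handwheel '{"deltas":[[-0.5,0,0,0.5,0],[-0.5,0,0,0.3,0],[-0.5,0,0,0,0],[-0.5,0,0,0,0]]}'; python3 -m handwheel '{"deltas":[[-0.5,0,0,0.1,0],[-0.5,0,0,0.05,0],[-0.5,0,0,0,0]]}';python3 -m handwheel '{"deltas":[[-0.5,0,0,0.1,0],[-0.5,0,0,0.05,0],[-0.5,0,0,0,0]]}'
```

```text
clock: 18.12
tcp_pos: [0.6349, 0.0987, 0.1602]
orientation: [0.0, 0.737, 0.676, 0.0]
wrist_force: [-0.4, -0.6, -2.1]
finger_gap: 0.0525
grip_force: 64.2
clock: 18.5
tcp_pos: [0.6345, 0.0987, 0.1538]
orientation: [-0.0, 0.737, 0.676, -0.0]
wrist_force: [-0.2, -0.1, -2.6]
finger_gap: 0.0529
grip_force: 64.2
clock: 18.88
tcp_pos: [0.6344, 0.0987, 0.1475]
orientation: [-0.0, 0.737, 0.676, -0.0]
wrist_force: [0.5, 0.2, -2.3]
finger_gap: 0.0527
grip_force: 64.2
```

```bash
python3 -m handwheel '{"deltas":[[-0.5,0,0,0.1,0],[-0.5,0,0,0.05,0],[-0.5,0,0,0,0]]}'; python3 -m handwheel '{"deltas":[[-0.5,0,0,0.05,0],[-0.5,0,0,0,0]]}';python3 -m handwheel '{"deltas":[[-0.5,0,0,0.05,0],[-0.5,0,0,0,0]]}';python3 -m handwheel '{"deltas":[[-0.5,0,0,0.05,0],[-0.5,0,0,0,0]]}'
```

```text
clock: 19.25
tcp_pos: [0.6347, 0.0987, 0.1417]
orientation: [0.0, 0.737, 0.676, 0.0]
wrist_force: [0.6, 0.4, -2.6]
finger_gap: 0.0526
grip_force: 64.2
clock: 19.5
tcp_pos: [0.6349, 0.0986, 0.1404]
orientation: [0.0, 0.737, 0.676, 0.0]
wrist_force: [0.1, 0.1, 0.2]
finger_gap: 0.0527
grip_force: 64.7
clock: 19.75
tcp_pos: [0.6351, 0.0987, 0.1391]
orientation: [0.001, 0.737, 0.676, 0.001]
wrist_force: [-1.2, 0.1, 4.9]
finger_gap: 0.0527
grip_force: 65.2
clock: 20.0
tcp_pos: [0.635, 0.0988, 0.1369]
orientation: [0.0, 0.737, 0.676, 0.001]
wrist_force: [-0.6, -0.3, 4.5]
finger_gap: 0.0524
grip_force: 64.8
```

```bash
python3 -m handwheel '{"deltas":[[-0.5,0,0,0.05,0],[-0.5,0,0,0.05,0],[-0.5,0,0,0,0]]}'; python3 -m handwheel '{"deltas":[[-0.5,0,0,0.05,0],[-0.5,0,0,0,0]]}';python3 -m handwheel '{"deltas":[[-0.5,0,0,0.05,0],[-0.5,0,0,0,0]]}'
```

```text
clock: 20.38
tcp_pos: [0.6347, 0.0986, 0.1309]
orientation: [-0.0, 0.737, 0.676, -0.0]
wrist_force: [3.3, 0.7, -5.8]
finger_gap: 0.0529
grip_force: 64.1
clock: 20.62
tcp_pos: [0.6345, 0.0987, 0.1292]
orientation: [-0.0, 0.737, 0.676, -0.0]
wrist_force: [2.6, 0.8, -3.2]
finger_gap: 0.0525
grip_force: 64.2
clock: 20.88
tcp_pos: [0.6344, 0.0987, 0.1276]
orientation: [-0.0, 0.736, 0.676, -0.0]
wrist_force: [1.6, 1.7, -3.4]
finger_gap: 0.0524
grip_force: 64.2
```

```bash
python3 -m handwheel '{"deltas":[[-0.5,0,0,0.02,0],[-0.5,0,0,0,0]]}'; python3 -m handwheel '{"deltas":[[-0.5,0,0,0.02,0],[-0.5,0,0,0,0]]}';python3 -m handwheel '{"deltas":[[-0.5,0,0,0.02,0],[-0.5,0,0,0,0]]}'
```

```text
clock: 21.12
tcp_pos: [0.6345, 0.0988, 0.1271]
orientation: [-0.0, 0.737, 0.676, -0.0]
wrist_force: [0.7, 1.8, -1.3]
finger_gap: 0.0529
grip_force: 64.6
clock: 21.38
tcp_pos: [0.6345, 0.0988, 0.1271]
orientation: [0.0, 0.736, 0.676, 0.0]
wrist_force: [-2.3, 1.9, 5.9]
finger_gap: 0.0527
grip_force: 65.1
clock: 21.62
tcp_pos: [0.6346, 0.0989, 0.1271]
orientation: [0.0, 0.736, 0.676, 0.0]
wrist_force: [-2.6, 1.9, 9.8]
finger_gap: 0.0529
grip_force: 65.6
```

```bash
python3 -m handwheel '{"deltas":[[0.2,0,0,0,0],[1,0,0,0,0],[1,0,0,0,0],[1,0,0,0,0],[1,0,0,-0.5,0],[1,0,0,-0.9,0],[1,0,0,-0.9,0],[1,-0.17,-0.77,0,0],[1,0,-0.77,0,0],[1,0,-0.77,0,0],[1,0,-0.77,0,0],[1,0,-0.77,0,0],[1,0,-0.77,0,0.61],[1,0,0,0,0],[1,0,0,0,0]]}'; python3 w.py; python3 -c "
from h import *
F=np.load('wF.npy');save('w3.png',F[100:300,200:440],3)"
```

```text
clock: 23.5
tcp_pos: [0.4507, 0.1076, 0.2178]
orientation: [0.001, 0.771, 0.637, 0.001]
wrist_force: [1.1, 0.2, 0.4]
finger_gap: 0.0854
grip_force: 0.0
tcp [0.451  0.1075 0.2177] tooly deg -10.95 toolz [ 1.5e-03 -1.0e-04 -1.0e+00] F [ 0.67 -0.67  0.19]
cap 0.6304 0.1008 0.0266 0.0794 [ 567  130   73   84 1265]
cap 0.4507 0.1079 0.0275 0.0791 [ 279  172   84   81 5107]
```

View pics/w3.png

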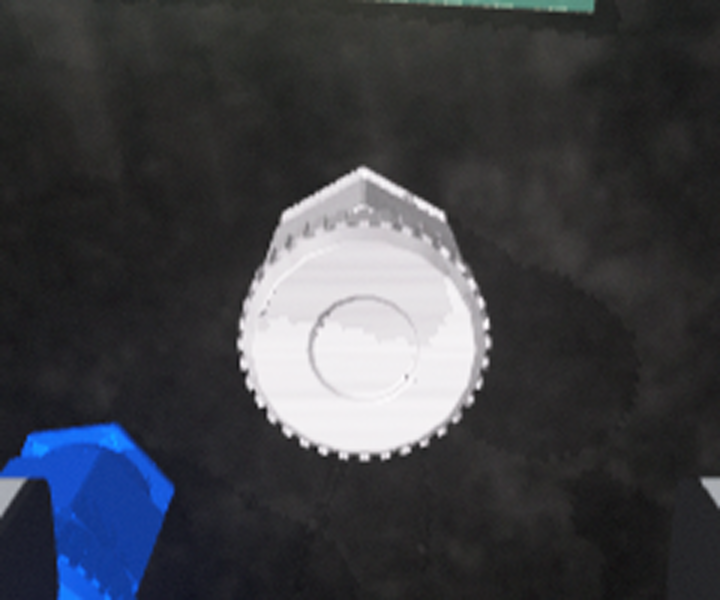

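The crop shows the jar with its corner at (363,166), symmetric about vertical, so the fingers line up with the flats. A blue jar is at lower left (100,470), so I'm checking its clearance before I descend.

Run:
```python
from h import *
W=np.load("topW.npy");F=np.load("topF.npy").astype(int)
m=((F[...,2]-F[...,0])>60)&(abs(W[...,2]-.078)<.006)
n,l,st,ct=cv2.connectedComponentsWithStats(m.astype(np.uint8))
for i in range(1,n):
    if st[i,4]>50:
        w=W[l==i].mean(0)+[.002,.002,0]; d=w[:2]-[.451,.108]; a=np.radians(-10.95)
        print(w.round(3),"tool y,x:",(d@[np.cos(a),np.sin(a)]).round(3),(d@[-np.sin(a),np.cos(a)]).round(3))
```

```text
[ 0.43  -0.156  0.078] tool y,x: 0.029 -0.263
[0.355 0.05  0.078] tool y,x: -0.083 -0.075
[ 0.355 -0.198  0.078] tool y,x: -0.036 -0.319
```

```bash
python3 -m handwheel '{"deltas":[[1,0,0,0.5,0],[1,0,0,0.9,0],[1,0,0,0.8,0],[1,0,0,0.34,0],[1,0,0,0,0],[0.2,0,0,0,0],[-0.2,0,0,0,0],[-0.5,0,0,0,0],[-0.5,0,0,0,0],[-0.5,0,0,0,0]]}' 60; python3 -m handwheel '{"deltas":[[-0.5,0,0,-0.4,0],[-0.5,0,0,-0.9,0],[-0.5,0,0,-0.9,0],[-0.5,0,0,-0.9,0],[-0.5,0,0,0,0],[-0.5,0,0,0,0]]}'; python3 f.py
```

```text
clock: 24.8
tcp_pos: [0.451, 0.1077, 0.1174]
orientation: [0.001, 0.771, 0.636, 0.001]
wrist_force: [0.3, -0.8, 5.8]
finger_gap: 0.0528
grip_force: 62.4
clock: 25.55
tcp_pos: [0.4492, 0.1076, 0.2388]
orientation: [-0.0, 0.771, 0.636, -0.001]
wrist_force: [0.0, 0.5, -3.6]
finger_gap: 0.0525
grip_force: 64.1
[ 0.147  0.035 -3.512] [0.419 0.66  0.401] [0.4499 0.1076 0.2396]
```

3.5 N confirms the middle jar, for socket 2, whose centre is midway between the two placed jars.

```bash
python3 -m handwheel '{"deltas":[[-0.5,0,0,0,-0.61],[-0.5,0,0,0,0],[-0.5,-0.3,0.77,0,0],[-0.5,-0.3,0.77,0,0],[-0.5,-0.3,0.77,0,0],[-0.5,-0.3,0.77,0,0],[-0.5,-0.3,0.77,0,0],[-0.5,-0.32,0.77,0,0],[-0.5,0,0,0,0],[-0.5,0,0,0,0]]}'; python3 w.py
```

```text
clock: 27.3
tcp_pos: [0.6273, 0.0195, 0.2393]
orientation: [-0.001, 0.737, 0.676, -0.001]
wrist_force: [-0.4, -0.2, -3.8]
finger_gap: 0.0523
grip_force: 65.0
tcp [0.627  0.0197 0.2395] tooly deg -4.91 toolz [-1.5e-03  2.0e-04 -1.0e+00] F [-0.49  0.72 -3.89]
cap 0.8368 0.0787 0.0228 0.077 [622  52  18  73 830]
```

```bash
python3 -m handwheel '{"deltas":[[-0.5,0,0.01,0.6,0],[-0.5,0,0,0.9,0],[-0.5,0,0,0.45,0],[-0.5,0,0,0.1,0],[-0.5,0,0,0,0],[-0.5,0,0,0,0]]}'; python3 -m handwheel '{"deltas":[[-0.5,0,0,0.1,0],[-0.5,0,0,0.05,0],[-0.5,0,0,0,0]]}';python3 -m handwheel '{"deltas":[[-0.5,0,0,0.1,0],[-0.5,0,0,0,0]]}'
```

```text
clock: 28.1
tcp_pos: [0.6289, 0.0194, 0.1593]
orientation: [0.001, 0.736, 0.676, 0.001]
wrist_force: [-0.1, -0.5, -2.9]
finger_gap: 0.0527
grip_force: 65.0
clock: 28.48
tcp_pos: [0.6281, 0.0193, 0.1516]
orientation: [-0.0, 0.737, 0.676, -0.0]
wrist_force: [0.2, 0.5, -3.5]
finger_gap: 0.0526
grip_force: 65.0
clock: 28.72
tcp_pos: [0.628, 0.0193, 0.1474]
orientation: [-0.0, 0.737, 0.676, -0.0]
wrist_force: [0.1, 0.3, -3.7]
finger_gap: 0.0527
grip_force: 65.0
```

```bash
python3 -m handwheel '{"deltas":[[-0.5,0,0,0.1,0],[-0.5,0,0,0.05,0],[-0.5,0,0,0,0]]}'; python3 -m handwheel '{"deltas":[[-0.5,0,0,0.05,0],[-0.5,0,0,0,0]]}';python3 -m handwheel '{"deltas":[[-0.5,0,0,0.05,0],[-0.5,0,0,0,0]]}';python3 -m handwheel '{"deltas":[[-0.5,0,0,0.05,0],[-0.5,0,0,0,0]]}'
```

```text
clock: 29.1
tcp_pos: [0.6284, 0.0193, 0.1417]
orientation: [0.0, 0.737, 0.676, 0.0]
wrist_force: [0.1, 1.1, -3.2]
finger_gap: 0.0526
grip_force: 65.0
clock: 29.35
tcp_pos: [0.6285, 0.0193, 0.1406]
orientation: [0.0, 0.737, 0.676, 0.0]
wrist_force: [-0.4, -0.2, 0.9]
finger_gap: 0.053
grip_force: 65.7
clock: 29.6
tcp_pos: [0.6287, 0.0193, 0.1388]
orientation: [0.001, 0.737, 0.676, 0.0]
wrist_force: [-0.2, 0.2, 3.7]
finger_gap: 0.0523
grip_force: 65.9
clock: 29.85
tcp_pos: [0.6284, 0.0193, 0.1361]
orientation: [0.0, 0.737, 0.676, 0.0]
wrist_force: [-0.3, 0.3, 1.2]
finger_gap: 0.0526
grip_force: 65.6
```

```bash
python3 -m handwheel '{"deltas":[[-0.5,0,0,0.05,0],[-0.5,0,0,0.05,0],[-0.5,0,0,0,0]]}'; python3 -m handwheel '{"deltas":[[-0.5,0,0,0.05,0],[-0.5,0,0,0,0]]}';python3 -m handwheel '{"deltas":[[-0.5,0,0,0.02,0],[-0.5,0,0,0,0]]}';python3 -m handwheel '{"deltas":[[-0.5,0,0,0.02,0],[-0.5,0,0,0,0]]}'
```

```text
clock: 30.22
tcp_pos: [0.6283, 0.0193, 0.1305]
orientation: [-0.0, 0.737, 0.676, -0.0]
wrist_force: [3.0, 0.0, -8.5]
finger_gap: 0.0527
grip_force: 64.7
clock: 30.48
tcp_pos: [0.6278, 0.0193, 0.1291]
orientation: [-0.0, 0.737, 0.676, -0.0]
wrist_force: [0.5, -0.2, -5.9]
finger_gap: 0.0525
grip_force: 65.0
clock: 30.72
tcp_pos: [0.6279, 0.0194, 0.1289]
orientation: [-0.0, 0.737, 0.676, -0.0]
wrist_force: [0.3, 0.6, -4.2]
finger_gap: 0.0528
grip_force: 65.0
clock: 30.98
tcp_pos: [0.628, 0.0194, 0.1282]
orientation: [-0.0, 0.737, 0.676, -0.0]
wrist_force: [-0.7, 0.7, -3.8]
finger_gap: 0.0525
grip_force: 65.0
```

```bash
python3 -m handwheel '{"deltas":[[-0.5,0,0,0.02,0],[-0.5,0,0,0,0]]}'; python3 -m handwheel '{"deltas":[[-0.5,0,0,0.02,0],[-0.5,0,0,0,0]]}';python3 -m handwheel '{"deltas":[[-0.5,0,0,0.02,0],[-0.5,0,0,0,0]]}'
```

```text
clock: 31.22
tcp_pos: [0.6282, 0.0193, 0.1275]
orientation: [0.0, 0.737, 0.676, -0.0]
wrist_force: [0.3, 0.1, -3.8]
finger_gap: 0.0526
grip_force: 65.1
clock: 31.48
tcp_pos: [0.6282, 0.0193, 0.1274]
orientation: [0.0, 0.737, 0.676, 0.0]
wrist_force: [-2.0, 0.5, 3.8]
finger_gap: 0.0529
grip_force: 65.6
clock: 31.72
tcp_pos: [0.6282, 0.0193, 0.1274]
orientation: [0.0, 0.737, 0.676, 0.0]
wrist_force: [-4.6, 0.1, 8.4]
finger_gap: 0.0526
grip_force: 66.3
```

```bash
python3 -m handwheel '{"deltas":[[0.2,0,0,0,0],[1,0,0,0,0],[1,0,0,0,0],[1,0,0,0,0],[1,0,0,-0.5,0],[1,0,0,-0.9,0],[1,0,0,-0.9,0],[1,0,0,-0.9,0],[1,0,-0.9,0,0],[1,0,-0.9,0,0],[1,0,-0.9,0,0],[1,0,-0.9,0,0],[1,0,-0.9,0,0],[1,0,0,0,0],[1,0,0,0,0]]}'
python3 - <<'E'
from h import *
for n in("scene","top"):
    c,W=cam(n)
    for nm,p in dict(S1=(.635,.099),S2=(.628,.0193),S3=(.6215,-.0603)).items():
        q=W[(np.hypot(W[...,0]-p[0],W[...,1]-p[1])<.03)&(W[...,2]>.08)&(W[...,2]<.12)]
        k=abs(q[:,2]-np.median(q[:,2]))<.003; q=q[k]; A=np.c_[q[:,:2]-q[:,:2].mean(0),np.ones(len(q))]; pl=np.linalg.lstsq(A,q[:,2],rcond=None)[0]
        print(n,nm,len(q),np.array(cv2.minEnclosingCircle(q[:,:2].astype(np.float32))[0]).round(4),"z",np.median(q[:,2]).round(4),"tilt",pl[:2].round(3))
    if n=="scene": save("end.png",c["frame"],1.25)
E
```

```text
clock: 33.6
tcp_pos: [0.4497, 0.0346, 0.2543]
orientation: [0.001, 0.737, 0.676, 0.001]
wrist_force: [0.4, 0.6, 0.1]
finger_gap: 0.0855
grip_force: 0.0
scene S1 172 [0.6356 0.094 ] z 0.0889 tilt [0.012 0.021]
scene S2 204 [0.6284 0.0175] z 0.0891 tilt [-0.009  0.009]
scene S3 232 [ 0.6207 -0.0609] z 0.0891 tilt [-0.005  0.007]
top S1 9 [0.6551 0.0964] z 0.0873 tilt [-0.777  0.003]
top S2 2 [0.6494 0.0269] z 0.0846 tilt [-0.142 -0.739]
top S3 258 [ 0.6187 -0.062 ] z 0.0875 tilt [0.002 0.005]
```

View pics/end.png

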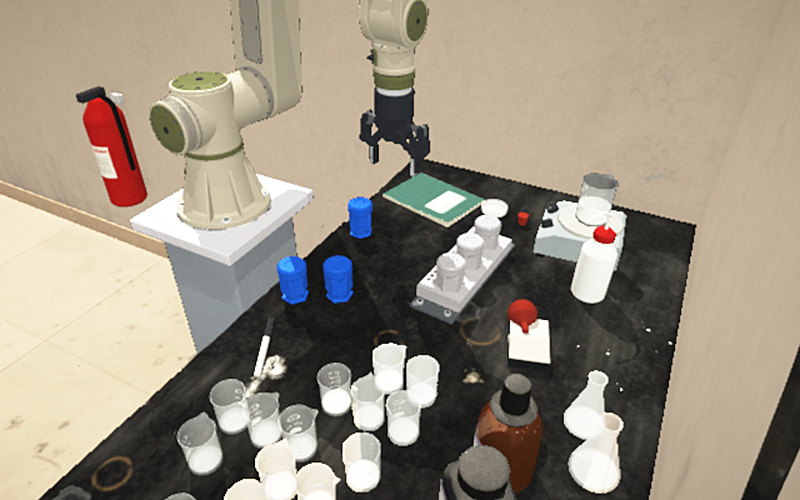

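All three jars stand upright in the block, at (451,272), (470,250) and (487,233). Their cap tops are level at 90 mm once I allow for the camera's height bias, so they are home. The dish, pen and stopper have not moved, and the gripper is clear.

```bash
python3 -c "
from workcell import hand_in; print(hand_in())"
```

```text
the job is handed in; nothing more can be done
None
```

I weighed the three jars (about 2.5, 3.5 and 5 N), pressed them home in sockets 1, 2 and 3 and let go of them, and handed the job in at about 34 s; the hand-in gave no verdict.

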